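Put the chopping board away in its covered stand

TASK

Put the thin wooden chopping board away. It is too wide to span and lies flat, so slide it over the worktop until one of its short ends sticks out a few centimetres past the worktop's edge on the robot's left, grip that end with one finger above and one below, then stand the board on end in the slot of the board stand, pushing the sprung flap open with the board and pressing it down until it is fully home on the bottom; let go. Leave the other things where they are.

Things in the scene. Friction and masses are not known exactly. Their poses are not given: they have to be found in the camera images.
- board_centre (a point): centre (half-way up) of the loose chopping board: thin plain light wood, 180 long x 120 wide x 8 mm thick, edges rounded 3 mm, about 0.14 kg, lying flat at the start; x along its length, y across its width, z through its thickness
- worktop_edge (a point): a point on the top of the worktop's straight end edge on the robot's left: x points level out over it into free space, y along it towards the robot, z up. The end face is vertical; the wall stands 185 mm off along -y. A wall cupboard hangs 450 mm above the worktop over all that lies farther in than x = -200 mm and nearer the wall than y = 80 mm: keep the wrist clear
- board_stand: fixed board stand: a brown wooden box on a black plinth, with a steel-rimmed slot along its top and long level air slits, 92 (x) x 176 (y) x 114 mm high; origin at the centre of its underside, z up, y along its slot
- slot_mouth (a point): centre of the slot's mouth, 112 mm above the worktop, axes as the stand's. The slot is 24 mm wide (x) and 134 mm long (y) with upright walls; its floor lies 100 mm below the mouth, so a board that is fully home stands with its lower end 12 mm above the worktop and its upper end 80 mm above the mouth
- slot_flap (a joint): the steel flap that closes the slot 4 mm below the mouth, hinged along the slot's +x side, in rad: 0 shut and level, growing to 1.45 as it swings down inside. A spring shuts it: some 2 to 4 N push it down, and it then bears on a board in the slot (at about 0.75), pressing it against the -x wall, so that the board does not sink by its own weight and must be pushed down to the floor
- order_pad: bystander: flat paper pad, 105 x 70 x 14 mm, origin under its centre
- espresso_cup: bystander: upturned cream espresso cup, 64 x 91 x 50 mm, origin under its centre
- tamper: bystander: coffee tamper, 58 mm across, 88 mm high, origin under its centre
- filter_box: bystander: upright brown carton, 50 x 55 x 90 mm, origin under its centre
- spice_jar_1: bystander: spice jar with a red cap, 45 mm across, 108 mm high, origin under its centre

How it is judged:
By the outcome, as a careful person would: the job done as asked, in the order asked, and still so for the second after the job is handed in, with the robot touching nothing.
It also fails if it takes over 67 s, if anything falls off the work surface, if the arm or the gripper's body presses on something with over 40 N, if the wrist force passes 120 N, or if a joint passes its speed limit or range.

ROBOT

A 7-joint arm with a two-finger parallel gripper is mounted at the origin on a cart in front of the work surface, level with it; the furniture and walls round the work are solid. World frame = base frame: x ahead of the robot, y to its left, z up, the work surface at z = 0. Lengths are in m, angles in rad, forces in N, time in s.
With the tool pointing down it reaches from about 0.35 to 0.9 m from the base axis. Payload 8.1 kg.
Tool frame: the origin (TCP) lies between the finger pads; the fingertips stand 11 mm ahead of it and the grasp point (between the pads) lies 8 mm behind it; z points along the fingers, y is the line along which they close (so a half turn about z gives the same grasp; the last joint's range is limited). The gripper opens to 92 mm and grips with 3 to 60 N. Pads are 19 mm wide; open, the fingers measure 130 mm over their backs; the gripper's body (75 mm by 190 mm) begins 47 mm behind the grasp point.
Start: joints at [1.056, 0.434, 0.025, 1.573, -0.012, 1.134, -0.075], TCP at [0.25, -0.573, 0.238] pointing down, gripper open.
Joint ranges: [-2.62, 2.62], [-0.44, 2.09], [-1.27, 1.32], [0.08, 2.57], [-1.32, 4.46], [0.12, 2], [-2.74, 2.74]. Speed limits (rad/s): [2.22, 2.22, 3.01, 3.01, 3.14, 3.14, 3.14].

INTERFACE

Orientations are given as a rotation vector (axis times angle).
In Python, from cell import observe, get_image, camera_params, sign_off gives the robot as it stands.
- The arm moves only by the shell command python3 -m pendant 'ROWS' [FORCE]. ROWS is JSON, one flat list of numbers, 7 for each row, row after row: the shift along the tool's x, y, z in m, then the turn, a rotation vector about the tool's x, y, z in rad, then the finger opening in m, from 0 to 0.0918. In form: [dx, dy, dz, rx, ry, rz, jaw, dx, dy, dz, rx, ry, rz, jaw, ...]. A call has 1 to 10 rows; each row shifts and turns the commanded pose from where the row before left it, along the tool's axes as they then stand; what a row does not reach is not made up. A row lasts 1/8 s, in which the tool goes at most 62.5 mm and 10.7 degrees, less where a joint would pass 70% of its speed; a pose out of reach is approached as far as the arm can. A call is refused whole if a number of a shift passes 0.0625 or a number of a turn 0.188, either way. A call with a gripper value outside its range is refused whole. The fingers move at their own pace and stop on an object; FORCE is the grip in N (left out, the last holds). Time passes only in rows, so rows that do not move let the fingers close. It gives the time, the measured TCP pose, the force, the opening and the grip force at its end, in the units of the state.
- observe(): the state, without advancing time (a new reading comes with each control period).
- get_image(name): name is "scene" or "top" or "wrist"; returns the picture (400x640x3 uint8, red, green, blue); there is no depth.
- camera_params(name): a dict with "intrinsics" (3x3 intrinsics, pixels), "eye" and "rotation" of the camera in the world; the wrist camera has in their place "T_tool_cam" (4x4, takes a point from camera to tool coordinates, whose origin is the TCP and whose axes are the flange's). Camera axes: x right, y down, z forward; pixel columns grow to the right and rows downward; lengths in m; the calibration is good to about 2 mm. The wrist camera is an equidistant fisheye: a pixel r from the principal point sees the ray r / f radians off the axis. A picture is of the moment at which its call begins: read the wrist's pose just before it. camera_params takes no time and is no camera call.
- sign_off(): hands the job in; it is judged then, once.
The state is a dict: "clock": time; "joints": joint angles; "dq": joint speeds; "joint_efforts": joint torques, N m; "position": TCP position; "ee_rot": TCP orientation; "force": force on the tool from outside, world axes, zero at the start; "ft_torque": the same for the moment, N m; "width": opening from 0.0 (shut) to 1.0 (fully open); "gripper_force": force on a finger pad.
Only numpy, scipy, OpenCV 4.12 (cv2) and the standard library are available. Lean on these libraries where they do the work, as an engineer would, in place of code of your own. Each camera call takes 0.05 s, during which the arm holds its last target. There are 200 camera calls.

## Working session

There is one attempt and no reset: what is moved stays moved. The work goes in short steps, Python scripts to look and compute and a shell command to move; the robot and the scene stay as the last step left them, time stands still between calls to the robot, and variables do not carry over. Pictures are saved under pics/ and viewed, at most 15 in all, crops included, and the job is handed in when it is done.

```bash
ls; mkdir -p pics; python3 - <<'E'
from cell import *
import cv2,numpy as np
s=observe();print({k:np.round(v,3).tolist() for k,v in s.items()})
for n in("scene","top"):
    cv2.imwrite(f"pics/{n}0.png",get_image(n)[:,:,::-1]);p=camera_params(n);print(n,{k:np.round(v,4).tolist() for k,v in p.items()})
p=camera_params("wrist");print({k:np.round(v,4).tolist() for k,v in p.items()})
E
```

```text
pics
{'clock': 0.0, 'joints': [1.056, 0.435, 0.025, 1.574, -0.012, 1.134, -0.075], 'dq': [0.001, 0.001, -0.001, 0.001, -0.001, 0.0, -0.0], 'joint_efforts': [0.0, -66.784, 0.985, -31.446, -0.061, 0.043, 0.0], 'position': [0.25, -0.572, 0.237], 'ee_rot': [-3.074, -0.642, 0.001], 'force': [-0.21, -0.031, 0.393], 'ft_torque': [-0.022, 0.01, -0.02], 'gripper_force': 0.0, 'width': 1.001}
scene {'intrinsics': [[424.4522, 0.0, 315.2165], [0.0, 424.4522, 198.2736], [0.0, 0.0, 1.0]], 'eye': [0.145, 0.5894, 0.7059], 'rotation': [-0.6674, 2.5381, -1.2872]}
top {'intrinsics': [[506.8241, 0.0, 316.9022], [0.0, 506.8241, 200.273], [0.0, 0.0, 1.0]], 'eye': [0.4503, -0.1531, 1.3946], 'rotation': [-2.1916, 2.1831, -0.0838]}
{'intrinsics': [[309.7069, 0.0, 324.1791], [0.0, 309.7069, 193.5231], [0.0, 0.0, 1.0]], 'T_tool_cam': [[0.0002, -0.9555, -0.2949, 0.0802], [1.0, 0.0005, -0.0007, 0.0008], [0.0008, -0.2949, 0.9555, -0.1473], [0.0, 0.0, 0.0, 1.0]]}
```

View pics/scene0.png

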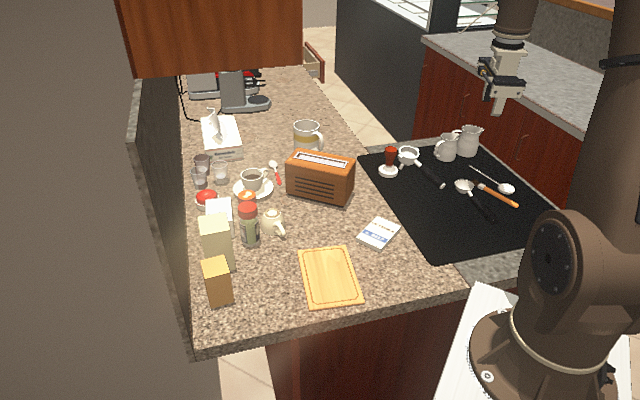

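View pics/top0.png

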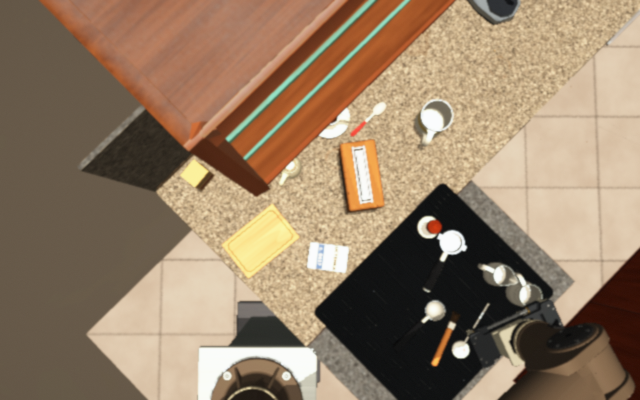

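The scene view shows the board at about (330,275), the stand (toaster-like box) at (320,178), the pad at (380,233) and the end edge running from (190,355) to (465,290). In the top view the board is at (261,242), the stand at (361,175) and the pad at (328,257). The end edge runs from (157,192) to (310,345), and the cupboard covers the upper left.

```bash
cat > h.py <<'E'
from cell import *
import cv2,numpy as np
from scipy.spatial.transform import Rotation as R
def ray(n,uv):
    p=camera_params(n);K=np.array(p["intrinsics"]);uv=np.atleast_2d(uv).astype(float)
    d=np.c_[uv,np.ones(len(uv))]@np.linalg.inv(K).T
    return np.array(p["eye"]),d@R.from_rotvec(p["rotation"]).as_matrix().T
def onz(n,uv,z):
    e,d=ray(n,uv);return e+d*((z-e[2])/d[:,2])[:,None]
def proj(n,P):
    p=camera_params(n);c=(np.atleast_2d(P)-p["eye"])@R.from_rotvec(p["rotation"]).as_matrix()
    c=c@np.array(p["intrinsics"]).T;return c[:,:2]/c[:,2:]
def blob(im,lo,hi,box):
    m=cv2.inRange(cv2.cvtColor(im,cv2.COLOR_RGB2HSV),lo,hi);b=np.zeros_like(m);x0,y0,x1,y1=box
    b[y0:y1,x0:x1]=m[y0:y1,x0:x1];b=cv2.morphologyEx(b,cv2.MORPH_CLOSE,np.ones((5,5)));b=cv2.morphologyEx(b,cv2.MORPH_OPEN,np.ones((3,3)))
    c=cv2.findContours(b,0,2)[0];return max(c,key=cv2.contourArea)[:,0]
def rect(P):
    (c,wh,a)=cv2.minAreaRect((P[:,:2]*1000).astype(np.float32));
    if wh[0]<wh[1]: wh=wh[::-1];a+=90
    return np.round(c,1),np.round(wh,1),round(a%180,1)
E
python3 - <<'E'
from h import *
np.set_printoptions(precision=4,suppress=True)
T=cv2.imread("pics/top0.png")[:,:,::-1];S=cv2.imread("pics/scene0.png")[:,:,::-1]
for n,im,box in(("top",T,(215,200,303,282)),("scene",S,(290,240,370,312))):
    c=blob(im,(12,90,150),(35,255,255),box);print(n,"board",rect(onz(n,c,.008)))
for n,im,box in(("top",T,(335,130,390,220)),("scene",S,(280,145,360,210))):
    c=blob(im,(5,120,60),(20,255,255),box);print(n,"stand",rect(onz(n,c,.114 if n=="top" else .114)))
# slot rim (bright low sat)
for n,im,box in(("top",T,(345,138,380,210)),("scene",S,(290,150,350,170))):
    c=blob(im,(0,0,130),(180,90,255),box);print(n,"rim",rect(onz(n,c,.113)),cv2.boundingRect(c))
print("edge top",onz("top",[[157,192],[200,235],[310,345]],0))
print("edge scene",onz("scene",[[195,353],[320,317],[462,286]],0))
for n,im,box in(("top",T,(303,238,352,278)),("scene",S,(355,210,405,252))):
    c=blob(im,(0,0,170),(180,70,255),box);print(n,"pad",rect(onz(n,c,.014)))
E
python3 - <<'E'
import cv2
a=cv2.imread("pics/top0.png")[120:300,140:400];b=cv2.imread("pics/scene0.png")[140:330,180:440]
import numpy as np
a=cv2.resize(a,(800,554))
cv2.imwrite("pics/top0z.png",a)
cv2.imwrite("pics/sc0z.png",cv2.resize(b,(800,585)))
E
```

```text
top board (array([438.6,  -5.1]), array([186.7, 126. ]), 129.5)
scene board (array([433.4,  -7.8]), array([185.4, 127.3]), 129.4)
top stand (array([ 606.8, -271. ]), array([178. ,  97.2]), 8.1)
scene stand (array([ 577.5, -211.9]), array([215. , 204.7]), 99.0)
top rim (array([ 608.9, -273.9]), array([146.9,  35.6]), 8.3) (352, 146, 21, 58)
scene rim (array([ 609.6, -282.3]), array([164.5,  88.8]), 30.2) (290, 150, 60, 18)
edge top [[ 0.5714  0.2811  0.    ]
 [ 0.4535  0.1603  0.    ]
 [ 0.158  -0.1427  0.    ]]
edge scene [[ 0.5626  0.2872  0.    ]
 [ 0.3989  0.0994  0.    ]
 [ 0.1672 -0.1283  0.    ]]
top pad (array([ 391. , -189.1]), array([115.7,  93.1]), 88.5)
scene pad (array([ 393.6, -201.3]), array([161.8, 122.1]), 114.8)
```

View pics/top0z.png

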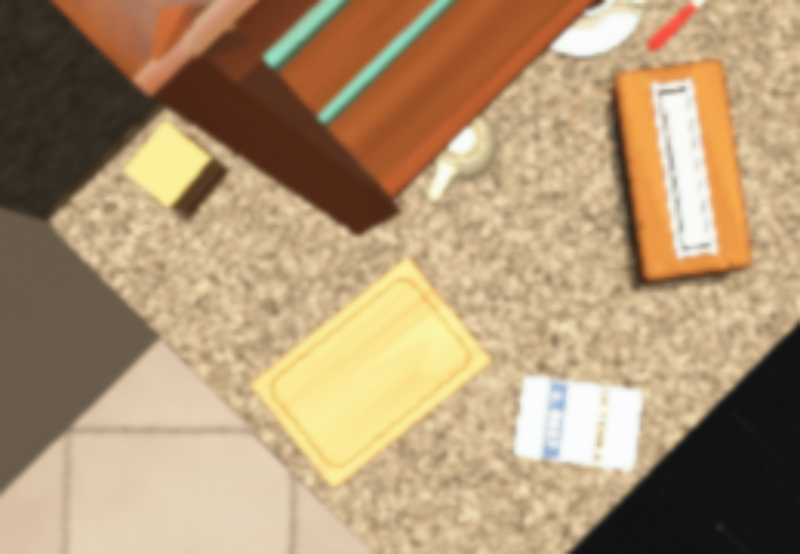

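The zoomed view shows the board well clear of the pad (about 30 mm at the nearest corner). The cupboard's corner is at about (375,230), the filter box at (170,165), the stand's slot at (685,170), and the end edge runs lower left.

```bash
python3 - <<'E'
from h import *
np.set_printoptions(precision=3,suppress=True)
th=np.deg2rad(45.8);t=np.array([np.cos(th),np.sin(th)]);n=np.array([-t[1],t[0]])
def sh(k,P): P=P[:,:2];print(k,"xy",P.tolist() if 0 else P,"n",P@n,"t",P@t)
z=lambda a:np.array(a)/3.077+[140,120]
sh("cupb corner",onz("top",z([[360,233],[398,212]]),.45))
sh("filter top",onz("top",z([[125,165],[170,122],[213,158],[165,208]]),.09))
sh("wall/edge corner",onz("top",[[157,192]],0))
sh("pad",onz("top",z([[523,378],[640,388],[633,470],[515,455]]),.014))
sh("cup",onz("top",z([[432,200],[465,120],[490,140]]),.03))
sh("cart",onz("top",[[198,347],[318,347],[237,302],[286,305]],0))
sh("front edge start",onz("top",[[310,345]],0))
T=cv2.imread("pics/top0.png")[:,:,::-1];S=cv2.imread("pics/scene0.png")[:,:,::-1]
c=blob(T,(12,90,150),(35,255,255),(215,200,303,282));sh("board corners",onz("top",cv2.boxPoints(cv2.minAreaRect(c.astype(np.float32))),.008))
E
```

```text
cupb corner xy [[ 0.526 -0.046]
 [ 0.539 -0.069]] n [-0.409 -0.434] t [0.334 0.327]
filter top xy [[0.612 0.193]
 [0.648 0.156]
 [0.618 0.12 ]
 [0.575 0.159]] n [-0.304 -0.356 -0.36  -0.302] t [0.565 0.564 0.516 0.515]
wall/edge corner xy [[0.571 0.281]] n [-0.214] t [0.6]
pad xy [[ 0.433 -0.141]
 [ 0.425 -0.245]
 [ 0.353 -0.238]
 [ 0.366 -0.135]] n [-0.409 -0.475 -0.419 -0.356] t [0.201 0.121 0.075 0.158]
cup xy [[ 0.589 -0.061]
 [ 0.66  -0.089]
 [ 0.642 -0.112]] n [-0.465 -0.536 -0.538] t [0.367 0.396 0.368]
cart xy [[ 0.152  0.16 ]
 [ 0.153 -0.164]
 [ 0.272  0.056]
 [ 0.265 -0.077]] n [ 0.002 -0.224 -0.156 -0.243] t [ 0.22  -0.011  0.23   0.129]
front edge start xy [[ 0.158 -0.143]] n [-0.213] t [0.008]
board corners xy [[ 0.427  0.107]
 [ 0.547 -0.037]
 [ 0.449 -0.117]
 [ 0.331  0.027]] n [-0.232 -0.418 -0.404 -0.219] t [0.375 0.354 0.229 0.25 ]
```

View pics/sc0z.png

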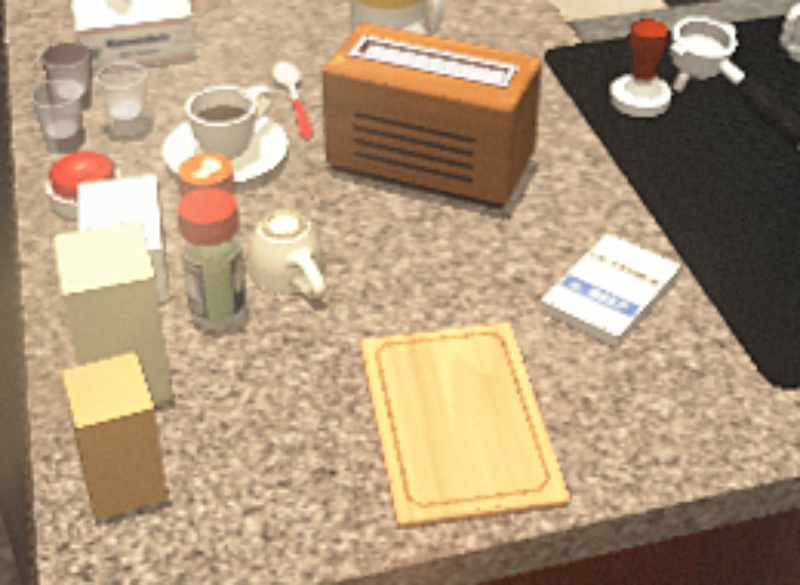

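The scene zoom shows the board's four corners at (363,338), (510,325), (567,500) and (398,522), with the pad, cup and jar clear of it. I'll drag the board with the fingertips pressed on its top.

```bash
python3 -m pendant '[0.033,-0.037,0,0,0,0,0.05,0.033,-0.037,0,0,0,0,0.05,0.033,-0.037,0,0,0,0,0.05,0.033,-0.037,0,0,0,0,0.05,0.033,-0.037,0,0,0,0,0.05,0.033,-0.037,0,0,0,0,0.05,0.033,-0.037,0,0,0,0,0.05,0.033,-0.037,0,0,0,0,0.05,0.033,-0.037,0,0,0,0,0.05,0.033,-0.037,0,0,0,0,0.05]' 20
python3 -m pendant '[0.033,-0.037,0,0,0,0,0.05,0.033,-0.037,0,0,0,-0.1295,0.05,0,0,0.035,0,0,-0.1295,0.05,0,0,0.035,0,0,-0.1295,0.05,0,0,0.035,0,0,0,0.05,0,0,0,0,0,0,0.05]'
cat >> h.py <<'E'
np.set_printoptions(precision=4,suppress=True)
TH=np.deg2rad(45.8);t=np.array([np.cos(TH),np.sin(TH)]);n=np.array([-t[1],t[0]])
def st():
    s=observe();M=R.from_rotvec(s["ee_rot"]).as_matrix();p=np.array(s["position"])
    print("t",round(float(s["clock"]),2),"p",p,"n",round(p[:2]@n,4),"tt",round(p[:2]@t,4),"q",np.round(s["joints"],2),"F",np.round(s["force"],1),"w",round(float(s["width"])*.0918,4),"gf",s["gripper_force"]);print(M.T)
    return p,M
E
python3 -c "from h import *;st();print(onz('scene',[[250,243],[228,307]],0))"
```

```text
clock: 1.35
position: [0.4046, -0.1001, 0.2377]
ee_rot: [3.075, 0.642, -0.0]
force: [0.2, -0.9, 0.8]
width: 0.545
gripper_force: 0.0
clock: 2.1
position: [0.4334, -0.0075, 0.1309]
ee_rot: [-2.891, -1.223, 0.008]
force: [0.4, -0.6, 0.5]
width: 0.544
gripper_force: 0.0
t 2.1 p [ 0.4334 -0.0075  0.1309] n -0.316 tt 0.2967 q [ 0.24  0.3  -0.42  2.12  0.17  0.76 -1.06] F [ 0.4 -0.6  0.5] w 0.05 gf 0.0
[[ 0.6964  0.7176 -0.0036]
 [ 0.7176 -0.6964 -0.0038]
 [-0.0052  0.0001 -1.    ]]
[[ 0.6539 -0.0102  0.    ]
 [ 0.577   0.1715  0.    ]]
```

```bash
python3 -m pendant '[0,0,0.045,0,0,0,0.05,0,0,0.045,0,0,0,0.05,0,0,0.014,0,0,0,0.05,0,0,0.005,0,0,0,0.05,0,0,0.003,0,0,0,0.05,0,0,0,0,0,0,0.05]'
python3 -m pendant '[0,0,0.002,0,0,0,0.05,0,0,0.002,0,0,0,0.05,0,0,0,0,0,0,0.05]'
```

```text
clock: 2.85
position: [0.4361, -0.0074, 0.0216]
ee_rot: [2.893, 1.223, 0.002]
force: [-0.4, -0.7, -0.3]
width: 0.545
gripper_force: 0.0
clock: 3.22
position: [0.436, -0.0074, 0.019]
ee_rot: [2.892, 1.223, 0.003]
force: [-8.9, -0.7, 44.4]
width: 0.545
gripper_force: 22.1
```

```bash
python3 -m pendant '[0,0,-0.0008,0,0,0,0.05,0,0,0,0,0,0,0.05]'
```

```text
clock: 3.48
position: [0.436, -0.0075, 0.0191]
ee_rot: [2.892, 1.223, 0.002]
force: [-4.3, -0.7, 28.4]
width: 0.546
gripper_force: 14.2
```

```bash
python3 -m pendant '[0.004,-0.003,0,0,0,-0.011,0.05,0.008,-0.006,0,0,0,-0.011,0.05,0.008,-0.006,0,0,0,-0.011,0.05]'
```

```text
clock: 3.85
position: [0.4392, 0.013, 0.0191]
ee_rot: [2.87, 1.263, -0.001]
force: [-1.3, -19.0, 27.9]
width: 0.541
gripper_force: 14.1
```

```bash
python3 -m pendant '[0.008,-0.006,0,0,0,-0.011,0.05,0.008,-0.006,0,0,0,-0.011,0.05,0.008,-0.006,0,0,0,-0.011,0.05]'
python3 - <<'E'
from h import *
st();im=get_image("scene");c=blob(im,(12,90,150),(35,255,255),(200,220,400,390));print(rect(onz("scene",c,.008)));cv2.imwrite("pics/s1.png",im[:,:,::-1])
E
```

```text
clock: 4.22
position: [0.4419, 0.043, 0.0191]
ee_rot: [2.849, 1.31, -0.001]
force: [-0.6, -17.8, 28.3]
width: 0.545
gripper_force: 14.2
t 4.22 p [0.4419 0.043  0.0191] n -0.2868 tt 0.339 q [ 0.03  0.5  -0.32  2.2   0.35  0.48 -1.28] F [ -0.6 -17.8  28.3] w 0.05 gf 14.245082167326473
[[ 0.6508  0.7592 -0.0031]
 [ 0.7592 -0.6508  0.005 ]
 [ 0.0018 -0.0056 -1.    ]]
(array([444.2,  31.3]), array([200.8, 120.6]), 125.3)
```

View pics/s1.png

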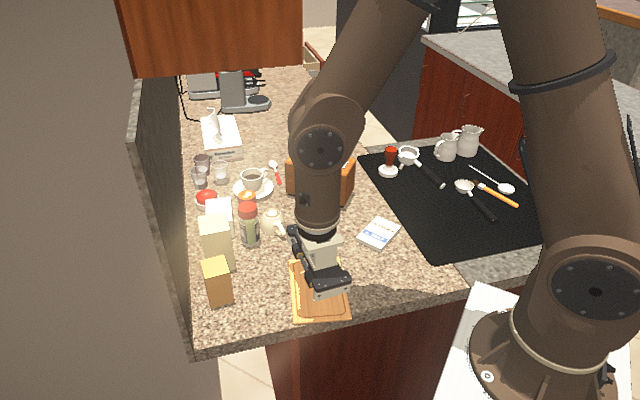

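The board has followed the fingers. Its outer end is now at about (292,320)–(350,318), near the edge, with the other objects where they were. Carrying on.

```bash
python3 -m pendant '[0.0087,-0.0063,0,0,0,-0.009,0.05,0.0087,-0.0063,0,0,0,-0.009,0.05,0.0087,-0.0063,0,0,0,-0.009,0.05,0.0087,-0.0063,0,0,0,-0.009,0.05,0.0087,-0.0063,0,0,0,-0.008,0.05,0,0,0,0,0,0,0.05,0,0,-0.04,0,0,0,0.05,0,0,-0.05,0,0,0,0.05,0,0,-0.05,0,0,0,0.05]'
python3 - <<'E'
from h import *
st();im=get_image("scene");cv2.imwrite("pics/s2.png",im[:,:,::-1])
tp=get_image("top");cv2.imwrite("pics/t2.png",cv2.resize(tp[120:300,140:400,::-1],(800,554)))
for nm,i,b in(("scene",im,(200,220,400,390)),("top",tp,(190,180,300,290))):
    c=blob(i,(12,90,150),(35,255,255),b);print(nm,rect(onz(nm,c,.008)))
E
```

```text
clock: 5.4
position: [0.4436, 0.1008, 0.1592]
ee_rot: [-2.822, -1.381, 0.0]
force: [1.7, -0.2, -1.0]
width: 0.548
gripper_force: 0.0
t 5.4 p [0.4436 0.1008 0.1592] n -0.2477 tt 0.3816 q [ 0.04  0.29 -0.46  2.04  0.17  0.84 -1.18] F [ 1.7 -0.2 -1. ] w 0.0503 gf 0.0
[[ 0.6136  0.7896 -0.    ]
 [ 0.7896 -0.6136 -0.0002]
 [-0.0001  0.0001 -1.    ]]
scene (array([439.9,  87.7]), array([183.1, 121.8]), 121.7)
top (array([446.1,  87.1]), array([179.6, 125.3]), 120.8)
```

View pics/s2.png

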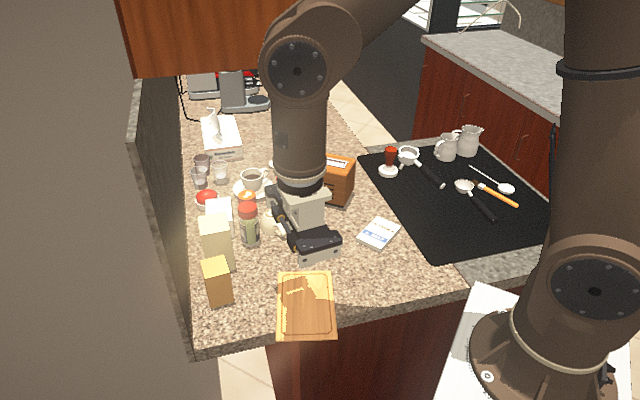

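The board now sticks out over the edge (outer corners about (277,338) and (337,338) px), but it turned to about 121° in world, 14.5° skew to the edge. The overhang is about 43 mm at the middle. That is enough, so I'll grip along the board's own axis.

```bash
python3 -m pendant '[0.0104,-0.0331,0,0,0,0,0.0918,0.0104,-0.0331,0,0,0,0,0.0918,0.0104,-0.0331,0,0,0,0,0.0918,0.0104,-0.0331,0,0,0,0.1815,0.0918,0,0,0,0,0,0.1815,0.0918,0,0,0,-0.1745,0,0,0.0918,0,0,0,-0.1745,0,0,0.0918,0,0,0,-0.1745,0,0,0.0918]'
python3 -c "from h import *;st()"
```

```text
clock: 6.5
position: [0.3654, 0.2154, 0.1583]
ee_rot: [2.531, 0.709, 0.196]
force: [-0.2, -0.8, -1.3]
width: 1.001
gripper_force: 0.0
t 6.5 p [0.3654 0.2154 0.1583] n -0.1118 tt 0.4092 q [-0.75  0.36 -0.38  2.09  0.64  1.12 -2.56] F [-0.2 -0.8 -1.3] w 0.0919 gf 0.0
[[ 0.8539  0.5204  0.0034]
 [ 0.4484 -0.7392  0.5025]
 [ 0.264  -0.4276 -0.8646]]
```

```bash
python3 -m pendant '[0,0,0,0,0,-0.185,0.0918,0,0,0,0,0,-0.185,0.0918,0,0,0,0,0,-0.185,0.0918,0,0,0,0,0,-0.185,0.0918,0,0,0,0,0,-0.185,0.0918,0,0,0,0,0,-0.185,0.0918,0,0,0,0,0,-0.185,0.0918,0,0,0,0,0,-0.185,0.0918]'
python3 -c "from h import *;st()"
```

```text
clock: 7.5
position: [0.3647, 0.2148, 0.1573]
ee_rot: [1.399, 2.261, -0.321]
force: [0.4, -0.1, -0.0]
width: 0.998
gripper_force: 0.0
t 7.5 p [0.3647 0.2148 0.1573] n -0.1117 tt 0.4083 q [-0.55  0.41 -0.63  2.08  0.71  1.19 -1.15] F [ 0.4 -0.1 -0. ] w 0.0916 gf 0.0
[[-0.3777  0.7818 -0.4961]
 [ 0.8891  0.4558  0.0414]
 [ 0.2586 -0.4254 -0.8673]]
```

```bash
python3 -m pendant '[0,0,0,0,0,-0.185,0.0918,0,0,0,0,0,-0.185,0.0918,0,0,0,0,0,-0.185,0.0918,0,0,0,0,0,-0.185,0.0918,0,0,0,0,0,-0.185,0.0918,0,0,0,0,0,-0.185,0.0918,0,0,0,0,0,-0.185,0.0918,0,0,0,0,0,-0.185,0.0918,0,0,0,0,0,-0.182,0.0918,0,0,0,0.1745,0,0,0.0918]'
python3 -m pendant '[0,0,0,0.1745,0,0,0.0918,0,0,0,0.1745,0,0,0.0918,0,0,0,0.1745,0,0,0.0918,0,0,0,0.1745,0,0,0.0918,0,0,0,0.1745,0,0,0.0918,0,0,0,0,0,0,0.0918]'
python3 -c "from h import *;st()"
```

```text
clock: 8.75
position: [0.3677, 0.2108, 0.1585]
ee_rot: [-0.746, 2.69, -0.982]
force: [0.6, -0.1, -0.3]
width: 1.003
gripper_force: 0.0
clock: 9.5
position: [0.3642, 0.2153, 0.1556]
ee_rot: [-0.543, 1.91, -1.914]
force: [-0.2, 1.1, 0.5]
width: 1.0
gripper_force: 0.0
t 9.5 p [0.3642 0.2153 0.1556] n -0.1111 tt 0.4083 q [-1.04  1.04 -0.43  1.93  0.88  1.98 -0.07] F [-0.2  1.1  0.5] w 0.0918 gf 0.0
[[-0.8526 -0.5225  0.0041]
 [-0.0032 -0.0027 -1.    ]
 [ 0.5225 -0.8526  0.0006]]
```

```bash
python3 -m pendant '[0,0.03,0,0,0,0,0.0918,0,0.03,0,0,0,0,0.0918,0,0.03,0,0,0,0,0.0918,0,0.03,0,0,0,0,0.0918,0,0.0316,0,0,0,0,0.0918,0,0,0,0,0,0,0.0918]'
python3 - <<'E'
from h import *
st();im=get_image("scene");cv2.imwrite("pics/s3.png",im[:,:,::-1])
cv2.imwrite("pics/w3.png",get_image("wrist")[:,:,::-1])
tp=get_image("top")
for nm,i,b in(("top",tp,(190,180,300,290)),):
    c=blob(i,(12,90,150),(35,255,255),b);print(nm,rect(onz(nm,c,.008)))
E
```

```text
clock: 10.25
position: [0.3644, 0.215, 0.0053]
ee_rot: [-0.539, 1.92, -1.909]
force: [-0.2, 0.5, -0.5]
width: 0.999
gripper_force: 0.0
t 10.25 p [0.3644 0.215  0.0053] n -0.1114 tt 0.4082 q [-1.06  1.31 -0.37  1.81  0.94  1.88 -0.18] F [-0.2  0.5 -0.5] w 0.0917 gf 0.0
[[-0.8548 -0.5189  0.0017]
 [-0.0048  0.0046 -1.    ]
 [ 0.5189 -0.8548 -0.0064]]
top (array([445.3,  87.2]), array([183.3, 126.7]), 121.0)
```

View pics/s3.png

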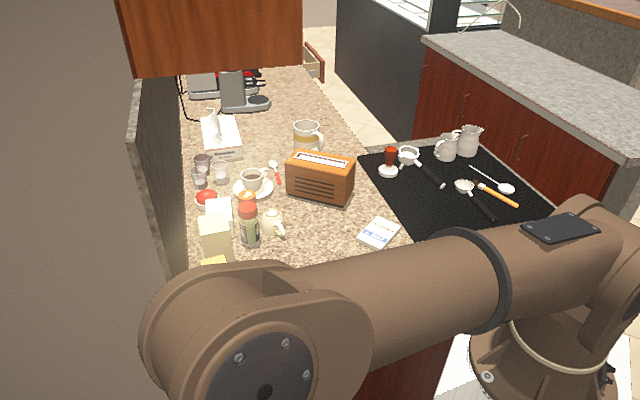

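The arm now covers the board in this view; the other objects are unmoved. The tool is level and lined up with the board's end 61 mm ahead of the TCP.

```bash
python3 -m pendant '[0,0.001,0.026,0,0,0,0.0918,0,0,0.026,0,0,0,0.0918,0,0,0.016,0,0,0,0.0918,0,0,0.01,0,0,0,0.0918,0,0,0,0,0,0,0.06]' 30
python3 - <<'E'
from h import *
st();cv2.imwrite("pics/w4.png",get_image("wrist")[:,:,::-1])
E
```

```text
clock: 11.02
position: [0.4052, 0.1482, 0.0048]
ee_rot: [-0.538, 1.915, -1.911]
force: [-0.2, 0.2, 0.2]
width: 0.934
gripper_force: 0.0
t 11.03 p [0.4052 0.1482 0.0048] n -0.1872 tt 0.3888 q [-0.97  1.31 -0.33  1.92  1.02  1.81 -0.22] F [-0.2  0.2  0.2] w 0.0857 gf 0.0
[[-0.8542 -0.52    0.0009]
 [-0.002   0.0016 -1.    ]
 [ 0.52   -0.8542 -0.0025]]
```

View pics/w4.png

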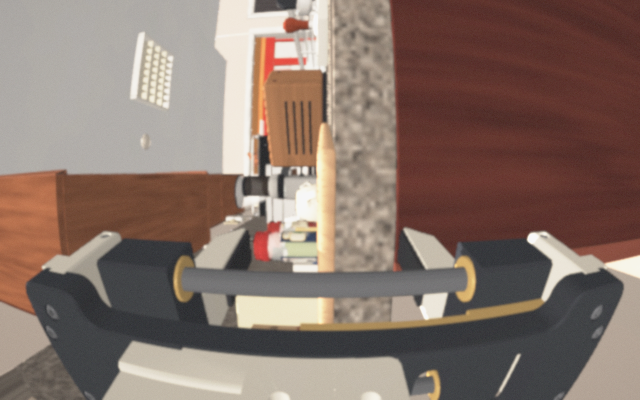

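The wrist view shows the board edge-on at column ~325, midway between the fingers (215 and 430), with the upper finger above and the lower one below it. Closing.

```bash
python3 -m pendant '[0,0,0,0,0,0,0.03,0,0,0,0,0,0,0.0,0,0,0,0,0,0,0.0,0,0,0,0,0,0,0.0,0,0,0,0,0,0,0.0,0,0,0,0,0,0,0.0]' 40
python3 -m pendant '[0,0,0,0,0,0,0,0,0,0,0,0,0,0]' 40
```

```text
clock: 11.82
position: [0.4051, 0.1486, 0.0046]
ee_rot: [-0.538, 1.915, -1.91]
force: [-0.7, -0.1, -0.8]
width: 0.243
gripper_force: 0.0
clock: 12.08
position: [0.4051, 0.1487, 0.0045]
ee_rot: [-0.539, 1.915, -1.91]
force: [-0.0, -1.0, -1.2]
width: 0.085
gripper_force: 40.0
```

```bash
python3 -m pendant '[0,-0.01,0,0,0,0,0,0,-0.03,0,0,0,0,0,0,-0.05,0,0,0,0,0,0,-0.05,0,0,0,0,0,0,-0.05,0,0,0,0,0,0,-0.05,0,0,0,0,0,0,-0.05,0,0,0,0,0,0,-0.04,0,0,0,0,0,0,0,0,0,0,0,0]' 40
python3 -c "from h import *;st()"
```

```text
clock: 13.2
position: [0.4053, 0.1477, 0.3372]
ee_rot: [-0.534, 1.916, -1.906]
force: [0.2, -0.3, -1.4]
width: 0.085
gripper_force: 40.0
t 13.2 p [0.4053 0.1477 0.3372] n -0.1876 tt 0.3885 q [-1.01  0.64 -0.3   2.07  0.96  1.98  0.25] F [ 0.2 -0.3 -1.4] w 0.0078 gf 39.999791979789734
[[-0.8537 -0.5207 -0.004 ]
 [ 0.001   0.0059 -1.    ]
 [ 0.5207 -0.8537 -0.0045]]
```

```bash
python3 -m pendant '[0,0,0,-0.1745,0,0,0,0,0,0,-0.1745,0,0,0,0,0,0,-0.1745,0,0,0,0,0,0,-0.1745,0,0,0,0,0,0,-0.1745,0,0,0,0,0,0,-0.1745,0,0,0,0,0,0,-0.1745,0,0,0,0,0,0,-0.1745,0,0,0,0,0,0,-0.1745,0,0,0,0,0,0,0,0,0,0]' 40
python3 -c "from h import *;st()"
```

```text
clock: 14.45
position: [0.4064, 0.1449, 0.3338]
ee_rot: [0.836, -3.024, -0.004]
force: [-0.1, -0.4, -1.3]
width: 0.083
gripper_force: 40.0
t 14.45 p [0.4064 0.1449 0.3338] n -0.1903 tt 0.3872 q [-0.25  0.06 -0.23  1.84  0.01  1.25  1.63] F [-0.1 -0.4 -1.3] w 0.0077 gf 39.99911069869995
[[-0.858  -0.5136  0.003 ]
 [-0.5136  0.858   0.0034]
 [-0.0043  0.0014 -1.    ]]
```

```bash
python3 -m pendant '[0.0175,-0.0274,0,0,0,0,0,0.0175,-0.0274,0,0,0,0,0,0.0175,-0.0274,0,0,0,0,0,0.0175,-0.0274,0,0,0,0,0,0.0175,-0.0274,0,0,0,0,0,0.0175,-0.0274,0,0,0,0,0,0,0,0,0,0,0.132,0,0,0,0,0,0,0.132,0,0,0,0,0,0,0.132,0,0,0,0,0,0,0,0]' 40
python3 - <<'E'
from h import *
st()
T=get_image("top");cv2.imwrite("pics/t5.png",T[:,:,::-1]);cv2.imwrite("pics/w5.png",get_image("wrist")[:,:,::-1])
z=cv2.resize(T[130:225,325:400],(600,760),interpolation=cv2.INTER_CUBIC)
# slot rim: bright region ; slot centre by rim rect
m=cv2.inRange(cv2.cvtColor(T,cv2.COLOR_RGB2HSV),(0,0,130),(180,90,255));b=np.zeros_like(m);b[138:210,345:380]=m[138:210,345:380]
print(rect(onz("top",np.argwhere(b)[:,::-1],.112)))
S=cv2.cvtColor(cv2.imread("pics/scene0.png"),cv2.COLOR_BGR2HSV)
m=cv2.inRange(S,(0,0,130),(180,70,255));b=np.zeros_like(m);b[148:172,290:352]=m[148:172,290:352]
ct=max(cv2.findContours(b,0,2)[0],key=cv2.contourArea);print("scene",len(ct),rect(onz("scene",ct[:,0],.112)))
E
```

```text
clock: 15.7
position: [0.4009, -0.0459, 0.3334]
ee_rot: [0.242, -3.128, 0.0]
force: [-0.5, -0.5, -0.3]
width: 0.083
gripper_force: 40.0
t 15.7 p [ 0.4009 -0.0459  0.3334] n -0.3194 tt 0.2466 q [-0.   -0.01 -0.02  1.9   0.    1.25  1.71] F [-0.5 -0.5 -0.3] w 0.0076 gf 40.00065565109253
[[-0.9881 -0.1536  0.0046]
 [-0.1536  0.9881  0.0002]
 [-0.0046 -0.0005 -1.    ]]
(array([ 611.8, -274.2]), array([182.1,  87.1]), 180.0)
scene 51 (array([ 607. , -279.8]), array([146.9,  36. ]), 8.2)
```

View pics/w5.png

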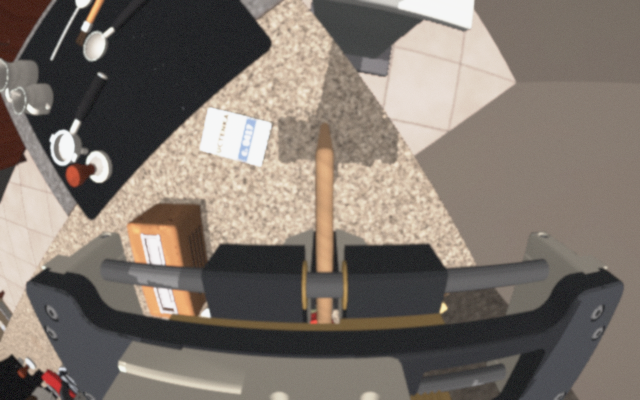

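The wrist view shows the board hanging edge-on at column ~325, straight between the pads. The stand's slot is at about (155,270) and the pad is undisturbed at (235,138).

```bash
python3 -m pendant '[-0.024,-0.0371,0,0,0,0,0,-0.024,-0.0371,0,0,0,0,0,-0.024,-0.0371,0,0,0,0,0,-0.024,-0.0371,0,0,0,0,0,-0.024,-0.0371,0,0,0,0,0,-0.024,-0.0371,0,0,0,0,0,-0.024,-0.0371,0,0,0,0.011,0,0,0,0,0,0,0,0,0,0,0,0,0,0,0]' 40
python3 - <<'E'
from h import *
st()
I=get_image("wrist");cv2.imwrite("pics/w6.png",cv2.resize(I[60:340,200:450,::-1],(536,600),interpolation=cv2.INTER_CUBIC))
cv2.imwrite("pics/w6f.png",I[:,:,::-1]);cv2.imwrite("pics/s6.png",get_image("scene")[:,:,::-1]);cv2.imwrite("pics/t6.png",get_image("top")[:,:,::-1])
E
```

```text
clock: 16.92
position: [0.6069, -0.2775, 0.3328]
ee_rot: [0.223, -3.13, -0.004]
force: [-0.0, 0.2, -1.1]
width: 0.084
gripper_force: 40.0
t 16.93 p [ 0.6069 -0.2775  0.3328] n -0.6285 tt 0.2242 q [ 0.25  0.46  0.17  1.31 -0.07  1.38  2.12] F [-0.   0.2 -1.1] w 0.0077 gf 39.99971866607666
[[-0.9899 -0.1419  0.0031]
 [-0.1419  0.9899  0.0028]
 [-0.0034  0.0023 -1.    ]]
```

View pics/w6.png

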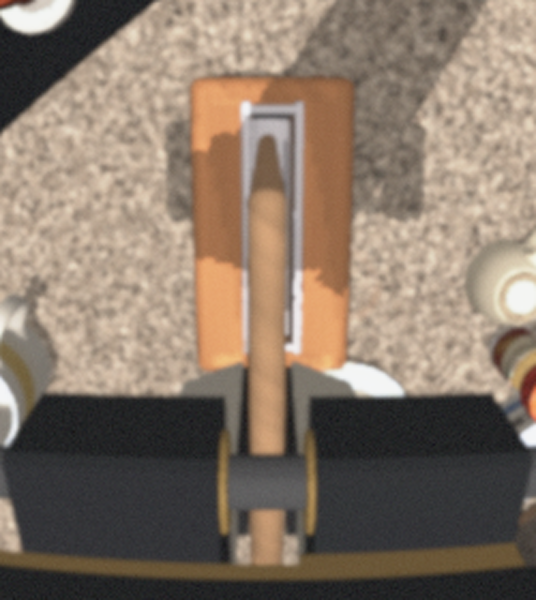

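The wrist zoom shows the slot rim between columns 243 and 302 with the board's lower end at about (267,137), slightly left of centre. The dark gap at column ~290 marks the flap's free edge, so the hinge is on the left and the -x wall is on the right (tool +y).

```bash
python3 - <<'E'
from h import *
p=np.array([.6069,-.2775,.3328]);c=camera_params("wrist");K=np.array(c["intrinsics"]);T=np.array(c["T_tool_cam"])
M=np.array([[-0.9899,-0.1419,0.0031],[-0.1419,0.9899,0.0028],[-0.0034,0.0023,-1.]]).T
def wr(uv,depth=None,z=None):
    out=[]
    for x,y in uv:
        u,v=200+x/2.144,60+y/2.144;a=(np.array([u,v])-K[:2,2])/K[0,0];r=np.linalg.norm(a)
        d=np.r_[a/r*np.sin(r),np.cos(r)];d=T[:3,:3]@d;o=T[:3,3]
        if depth is not None: out.append(o+d*(depth-o[2])/d[2])
        else:
            dw=M@d;ow=p+M@o;P=ow+dw*(z-ow[2])/dw[2];out.append(np.r_[M.T@(P-p),P])
    return np.array(out)
R_=wr([[243,103],[302,103],[300,350],[243,260],[303,260]],z=.113);print("rim tool/world\n",R_)
print("stand body",wr([[193,82],[353,82],[346,365],[201,365]],z=.114)[:,:3])
print("board low end",wr([[253,137],[267,137],[281,137]],depth=.163))
print("board top", wr([[248,400],[288,400]],depth=.0))
# other cameras: board lower end vs rim, images top
E
```

```text
rim tool/world
 [[ 0.0712 -0.0131  0.22    0.5375 -0.3001  0.113 ]
 [ 0.0713  0.0191  0.2201  0.5328 -0.2682  0.113 ]
 [-0.0733  0.0198  0.2196  0.6759 -0.247   0.113 ]
 [-0.0178 -0.0137  0.2197  0.6257 -0.288   0.113 ]
 [-0.0178  0.0206  0.2198  0.6208 -0.254   0.113 ]]
stand body [[ 0.0832 -0.0403  0.2189]
 [ 0.0835  0.047   0.2192]
 [-0.0829  0.0478  0.2187]
 [-0.0827 -0.0397  0.2184]]
board low end [[ 0.0566 -0.0066  0.163 ]
 [ 0.0565 -0.0001  0.163 ]
 [ 0.0566  0.0064  0.163 ]]
board top [[ 0.0046 -0.0051  0.    ]
 [ 0.0046  0.0048  0.    ]]
```

```bash
python3 -m pendant '[0.002,0.006,0.01,0,0,0,0,0,0,0.02,0,0,0,0,0,0,0.02,0,0,0,0,0,0,0.008,0,0,0,0,0,0,0.008,0,0,0,0,0,0,0,0,0,0,0]' 40
python3 -m pendant '[0,0,0.006,0,0,0,0,0,0,0.006,0,0,0,0,0,0,0.006,0,0,0,0,0,0,0,0,0,0,0]' 40
python3 - <<'E'
from h import *
st()
I=get_image("wrist");cv2.imwrite("pics/w7.png",cv2.resize(I[60:340,200:450,::-1],(536,600),interpolation=cv2.INTER_CUBIC))
E
```

```text
clock: 17.82
position: [0.6042, -0.2724, 0.2679]
ee_rot: [0.221, -3.133, -0.003]
force: [-0.6, 0.5, 1.4]
width: 0.085
gripper_force: 40.0
clock: 18.32
position: [0.6039, -0.2715, 0.2488]
ee_rot: [0.222, -3.131, -0.005]
force: [0.7, 3.1, -0.2]
width: 0.086
gripper_force: 40.0
t 18.32 p [ 0.6039 -0.2715  0.2488] n -0.6223 tt 0.2264 q [ 0.25  0.49  0.15  1.46 -0.08  1.2   2.12] F [ 0.7  3.1 -0.2] w 0.0079 gf 40.014731884002686
[[-0.99   -0.1408  0.0023]
 [-0.1408  0.99    0.0036]
 [-0.0028  0.0033 -1.    ]]
```

View pics/w7.png

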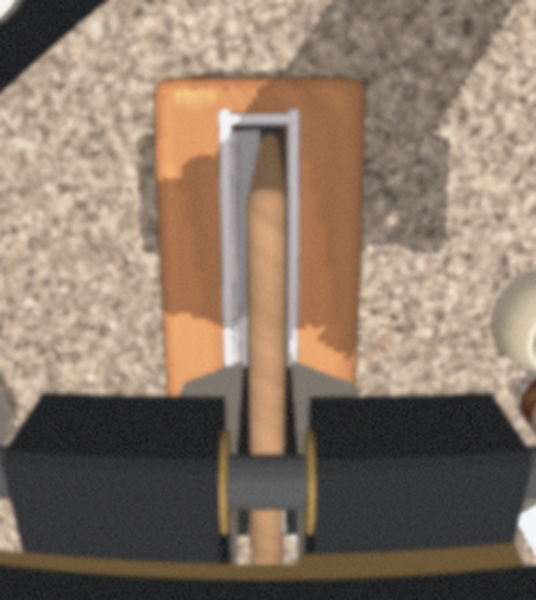

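The board's end has entered the slot and is swinging the flap down on the left (column ~240), with the right wall at ~290. Pushing on down.

```bash
python3 -m pendant '[0,0,0.01,0,0,0,0,0,0,0.012,0,0,0,0,0,0,0.012,0,0,0,0,0,0,0.012,0,0,0,0,0,0,0.01,0,0,0,0,0,0,0.008,0,0,0,0,0,0,0,0,0,0,0]' 40
python3 -m pendant '[0,0,0.004,0,0,0,0,0,0,0.003,0,0,0,0,0,0,0,0,0,0,0]' 40
```

```text
clock: 19.25
position: [0.6035, -0.2717, 0.1845]
ee_rot: [0.221, -3.131, -0.005]
force: [-0.7, 6.3, -4.2]
width: 0.084
gripper_force: 40.0
clock: 19.62
position: [0.604, -0.2725, 0.1786]
ee_rot: [0.22, -3.132, -0.003]
force: [-0.1, 4.3, -1.0]
width: 0.084
gripper_force: 40.0
```

```bash
python3 -m pendant '[0,0,0.002,0,0,0,0,0,0,0.002,0,0,0,0,0,0,0,0,0,0,0]' 40
python3 -m pendant '[0,0,0.002,0,0,0,0,0,0,0,0,0,0,0]' 40
python3 -m pendant '[0,0,0.001,0,0,0,0,0,0,0,0,0,0,0]' 40
```

```text
clock: 20.0
position: [0.6039, -0.2723, 0.1744]
ee_rot: [0.221, -3.132, -0.003]
force: [0.4, 3.6, 0.3]
width: 0.083
gripper_force: 40.0
clock: 20.25
position: [0.6041, -0.2724, 0.1727]
ee_rot: [0.221, -3.132, -0.003]
force: [1.4, 3.3, 2.2]
width: 0.083
gripper_force: 40.0
clock: 20.5
position: [0.6044, -0.2725, 0.1726]
ee_rot: [0.221, -3.134, -0.002]
force: [-1.0, 4.0, 8.0]
width: 0.082
gripper_force: 40.0
```

```bash
python3 -m pendant '[0,0,0.001,0,0,0,0,0,0,0,0,0,0,0]' 40
python3 -m pendant '[0,0,-0.001,0,0,0,0,0,0,0,0,0,0,0.008,0,0,0,0,0,0,0.016,0,0,0,0,0,0,0.025,0,0,0,0,0,0,0.03,0,0,0,0,0,0,0.03]'
python3 - <<'E'
from h import *
st()
I=get_image("scene");cv2.imwrite("pics/s8.png",cv2.resize(I[100:250,200:420,::-1],(792,540),interpolation=cv2.INTER_CUBIC))
E
```

```text
clock: 20.75
position: [0.6049, -0.2726, 0.1724]
ee_rot: [-0.221, 3.133, 0.002]
force: [-0.3, 4.5, 12.5]
width: 0.087
gripper_force: 40.0
clock: 21.5
position: [0.6035, -0.273, 0.1713]
ee_rot: [0.22, -3.132, -0.002]
force: [-0.8, 0.4, -0.1]
width: 0.328
gripper_force: 0.0
t 21.5 p [ 0.6035 -0.273   0.1713] n -0.623 tt 0.2251 q [ 0.25  0.55  0.14  1.56 -0.09  1.04  2.13] F [-0.8  0.4 -0.1] w 0.0301 gf 0.0
[[-0.9902 -0.1396  0.0022]
 [-0.1396  0.9902  0.0015]
 [-0.0024  0.0012 -1.    ]]
```

```bash
python3 -m pendant '[0,0,-0.01,0,0,0,0.05,0,0,-0.02,0,0,0,0.05,0,0,-0.04,0,0,0,0.05,0,0,-0.04,0,0,0,0.05,0,0,-0.02,0,0,0,0.05,0,0,0,0,0,0,0.05]'
python3 - <<'E'
from h import *
p,M=st()
I=get_image("scene");cv2.imwrite("pics/s9f.png",I[:,:,::-1]);cv2.imwrite("pics/s9.png",cv2.resize(I[100:250,200:420,::-1],(792,540),interpolation=cv2.INTER_CUBIC))
W=get_image("wrist");cv2.imwrite("pics/w9.png",W[:,:,::-1])
E
```

```text
clock: 22.3
position: [0.6049, -0.2731, 0.3039]
ee_rot: [-0.22, 3.132, 0.0]
force: [0.0, -0.6, -1.2]
width: 0.544
gripper_force: 0.0
t 22.3 p [ 0.6049 -0.2731  0.3039] n -0.6241 tt 0.2259 q [ 0.24  0.46  0.16  1.38 -0.07  1.31  2.12] F [ 0.  -0.6 -1.2] w 0.0499 gf 0.0
[[-0.9901 -0.14   -0.0019]
 [-0.14    0.9902 -0.0001]
 [ 0.0019  0.0002 -1.    ]]
```

View pics/s9.png

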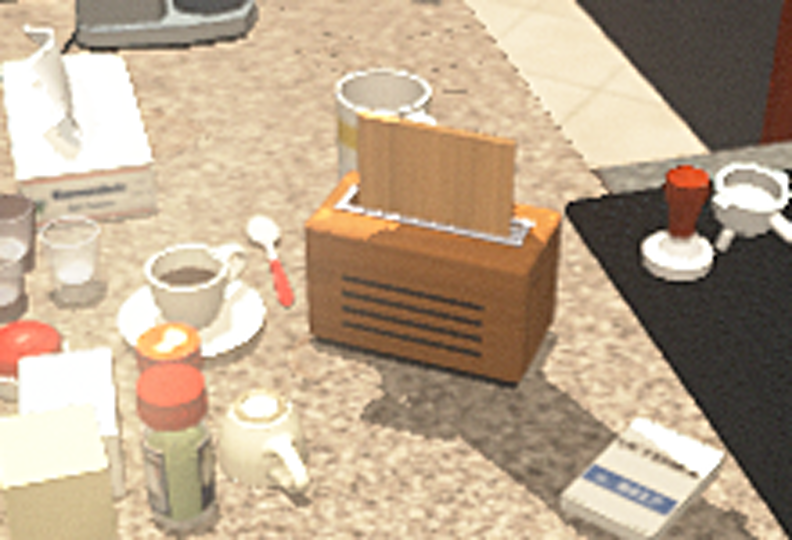

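The scene zoom shows the board standing level in the slot, its top edge at (360,115)–(515,140), with the neighbours untouched. I'll confirm it is fully home by pressing its top with shut fingers; contact is due at TCP z ≈ 0.203.

```bash
python3 -m pendant '[0,0,0,0,0,0,0,0,0,0.02,0,0,0,0,0,0,0.025,0,0,0,0,0,0,0.025,0,0,0,0,0,0,0.02,0,0,0,0,0,0,0.007,0,0,0,0,0,0,0,0,0,0,0]' 20
python3 -m pendant '[0,0,0.002,0,0,0,0,0,0,0.001,0,0,0,0,0,0,0,0,0,0,0]'
```

```text
clock: 23.28
position: [0.6038, -0.2725, 0.2043]
ee_rot: [0.22, -3.131, -0.003]
force: [0.5, -0.2, 0.1]
width: 0.006
gripper_force: 0.0
clock: 23.65
position: [0.6042, -0.2727, 0.2031]
ee_rot: [0.22, -3.134, -0.002]
force: [-2.4, 1.0, 9.3]
width: 0.003
gripper_force: 5.4
```

```bash
python3 -m pendant '[0,0,0.001,0,0,0,0,0,0,0,0,0,0,0]'
python3 -m pendant '[0,0,-0.01,0,0,0,0,0,0,-0.03,0,0,0,0,0,0,-0.04,0,0,0,0,0,0,-0.04,0,0,0,0,0,0,-0.02,0,0,0,0,0,0,0,0,0,0,0]'
python3 -m pendant '[0.04,0,0,0,0,0,0,0.04,0,0,0,0,0,0,0.04,0,0,0,0,0,0,0.03,0,0,0,0,0,0,0,0,0,0,0,0,0,0,0,0,0,0,0,0]'
python3 - <<'E'
from h import *
st();cv2.imwrite("pics/s10.png",get_image("scene")[:,:,::-1])
E
```

```text
clock: 23.9
position: [0.6043, -0.2727, 0.2029]
ee_rot: [-0.22, 3.134, 0.002]
force: [-4.7, 2.8, 15.7]
width: 0.0
gripper_force: 8.3
clock: 24.65
position: [0.6049, -0.2731, 0.3423]
ee_rot: [-0.22, 3.132, 0.001]
force: [0.5, 0.2, -0.2]
width: 0.006
gripper_force: 0.0
clock: 25.4
position: [0.4561, -0.2932, 0.34]
ee_rot: [0.221, -3.132, -0.004]
force: [-0.0, 0.2, -0.5]
width: 0.002
gripper_force: 0.0
t 25.4 p [ 0.4561 -0.2932  0.34  ] n -0.5314 tt 0.1078 q [ 0.33  0.23  0.18  1.62 -0.04  1.3   2.23] F [-0.   0.2 -0.5] w 0.0002 gf 0.0
[[-0.9901 -0.1407  0.0021]
 [-0.1407  0.9901  0.0027]
 [-0.0024  0.0024 -1.    ]]
```

View pics/s10.png

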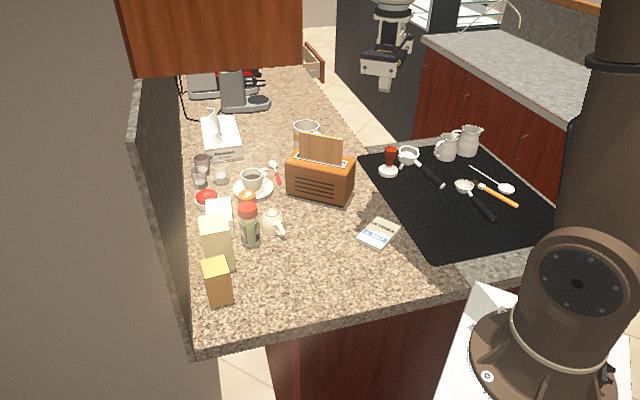

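The board stands in the slot at (320,150), everything else is in its place, and the arm is clear.

```bash
python3 -c "from cell import *;print(sign_off())"
```

```text
the job is handed in; nothing more can be done
None
```

The board stands on end in the stand's slot, released and pressed home (its top measured 192 mm above the worktop, as specified), everything else looks unmoved, and I handed the job in at about 25 s; fingertip force peaked at 44 N while I was pressing the board to slide it.

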